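# Sort three keyed hubs on a key-position gauge

## Task

The three flanged hubs look alike, but their keyways are cut at different places round the bore, and each belongs on just one of the three keyed arbors of the gauge block. Find out which arbor takes which hub, and leave every hub fully home on its own arbor, boss up, flange flat on the block with the brass pin in its pin hole and the key in its keyway. Leave the caliper, the blue box and the grease pot where they are.

Things in the scene. Friction and masses are not known exactly. Their poses are not given: they have to be found in the camera images.
- gauge: Key-position gauge, fixed to the bench: aluminium block 100 (x) x 300 (y) x 20 (z) mm with three seats in a row along its y, 95 mm apart; on each stand a vertical steel arbor with one key and a brass locating pin. Origin: centre of the block's underside. A hub fits only with its x along the gauge's x (pin hole over pin).
- seat_left (a point): Point on the block's top on the arbor's axis, seat at the gauge's +y end; axes as the gauge's. A hub that is home has its origin here. Arbor, alike on all seats: 20 mm across, 45 mm high above the block's top, the top 8 mm tapering to 13 mm. Pin: 8 mm across, 14 mm high, the top 4 mm tapering, 29 mm from the arbor's axis towards the gauge's -x.
- seat_middle (a point): The same point for the middle seat. Key, on every arbor: dark, 6 mm wide, 3 mm out of the arbor, from the block up to 30 mm height, its top 4 mm tapering to 3 mm width. From above it points to the gauge's +x on one arbor, 60 degrees to the left of that on another, 60 to the right on the third; which arbor stands on which seat varies and is not told.
- seat_right (a point): The same point for the seat at the gauge's -y end. Over any arbor, with its pin hole over the pin, a hub that belongs there drops right home; one that does not stops with its underside 25 to 30 mm above the block, on the end of the key. Turned until the key lets it in, a wrong hub stops on the pin at about 14 mm.
- hub_a: Flanged hub, black steel, 0.45 kg; all three hubs look alike. Origin: centre of the underside, z up the bore. Flange 76 mm across, 10 mm thick; boss 44 mm across from there to 40 mm height, with two spanner flats 36 mm apart facing the hub's +y and -y (grip there from above). Stands boss up at the start.
- hub_b: Flanged hub as hub_a. Pin hole: 10.5 mm, right through the flange, 29 mm from the axis towards the hub's -x (the three small tapped holes are blind). Bore 22 mm, right through. Bottom edges of bore, keyway and pin hole have 1.5 mm chamfers. The flange's underside is flat.
- hub_c: Flanged hub as hub_a. Keyway, in every hub: 8.5 mm wide, 3.5 mm deep, the bore's full length; from above it lies towards the hub's +x in one hub, 60 degrees to the left of that in another and 60 to the right in the third. The poses and names do not tell which; a camera above can see it.
- caliper: Bystander: steel caliper lying flat, 60 x 200 x 8 mm, long side along its y. Origin: centre of the underside.
- blue_box: Bystander: blue card box, 55 x 85 x 23 mm. Origin: centre of the underside.
- grease_pot: Bystander: white pot with a red lid, 64 mm across, 62 mm high. Origin: centre of the underside.
Mind the look-alikes: they are no part of the job. Leave any green or turquoise look-alike of the hub_a alone.

How it is judged:
At the end, for the whole second after the job is handed in: Each of the three hubs is home on an arbor: its axis within 4 mm of the arbor's, its underside less than 3 mm above the block's top, boss up and level within 0.06 rad, at rest (((horizontal distance between hub_a and seat_left below 0.004 m and z of hub_a in the frame of seat_left below 0.003 m) or (horizontal distance between hub_a and seat_middle below 0.004 m and z of hub_a in the frame of seat_middle below 0.003 m) or (horizontal distance between hub_a and seat_right below 0.004 m and z of hub_a in the frame of seat_right below 0.003 m)) and angle between the z axis of each of hub_a, hub_b, hub_c and the z axis of gauge, either way round below 0.06 rad and angle between each of hub_a, hub_b, hub_c's own z axis and vertical below 0.1 rad and linear speed of each of hub_a, hub_b, hub_c below 0.02 m/s and ((horizontal distance between hub_b and seat_left below 0.004 m and z of hub_b in the frame of seat_left below 0.003 m) or (horizontal distance between hub_b and seat_middle below 0.004 m and z of hub_b in the frame of seat_middle below 0.003 m) or (horizontal distance between hub_b and seat_right below 0.004 m and z of hub_b in the frame of seat_right below 0.003 m)) and ((horizontal distance between hub_c and seat_left below 0.004 m and z of hub_c in the frame of seat_left below 0.003 m) or (horizontal distance between hub_c and seat_middle below 0.004 m and z of hub_c in the frame of seat_middle below 0.003 m) or (horizontal distance between hub_c and seat_right below 0.004 m and z of hub_c in the frame of seat_right below 0.003 m))); the robot touches nothing.
It fails at once if the caliper is pushed more than 25 mm from its place (distance of caliper from where it was at the start of the episode above 0.025 m).
It fails at once if the blue card box is pushed more than 25 mm from its place (distance of blue_box from where it was at the start of the episode above 0.025 m).
It fails at once if the grease pot is pushed more than 25 mm from its place (distance of grease_pot from where it was at the start of the episode above 0.025 m).
It also fails if it takes over 72 s, if anything falls off the work surface, if the arm or the gripper's body presses on something with over 40 N, if the wrist force passes 120 N, or if a joint passes its speed limit or range.

## Robot

A 6-joint arm with a two-finger parallel gripper is mounted at the origin on a cart in front of the work surface, level with it; the furniture and walls round the work are solid. World frame = base frame: x ahead of the robot, y to its left, z up, the work surface at z = 0. Lengths are in m, angles in rad, forces in N, time in s.
With the tool pointing down it reaches from about 0.375 to 0.9 m from the base axis. Payload 3.1 kg.
Tool frame: the origin (TCP) lies between the finger pads; the fingertips stand robot.finger_overhang ahead of it and the grasp point (between the pads) lies 3 mm ahead of it (robot.finger_overhang is the distance from the TCP to the fingertips, in m); z points along the fingers, y is the line along which they close (so a half turn about z gives the same grasp; the last joint's range is limited). The gripper opens to 87 mm and grips with 3 to 60 N. Pads are 19 mm wide; open, the fingers measure 117 mm over their backs; the gripper's body (75 mm by 190 mm) begins 51 mm behind the grasp point.
Start: joints at [-1.351, 0.527, 1.433, -0, 1.181, -0.178], TCP at [0.242, -0.576, 0.245] pointing down, gripper open.
Joint ranges: [-3.08, 3.08], [-0.75, 2.2], [0.22, 2.44], [-1.43, 4.57], [0, 2.65], [-2.85, 2.85]. Speed limits (rad/s): [2.79, 2.79, 3.14, 3.14, 3.14, 3.14].

## Interface

Orientations are given as a unit quaternion [x, y, z, w].
In Python, from rig import get_obs, vision, hand_in, nets, robot gives the robot as it stands.
- The arm moves only by the tool apply_moves, never from a script. Its argument "series" is a list of rows, each an object with "offset": the shift along the world's x, y, z in cm, a list of three; "rot": the turn, a rotation vector about the world's x, y, z in degrees, a list of three. A call has 1 to 20 rows; each row is the pose to reach, as a shift and turn from the pose commanded when the call began; what a row does not reach only later rows make up. A row lasts 1/10 s, in which the tool goes at most 50 mm and 8.59 degrees, less where a joint would pass 70% of its speed; a pose out of reach is approached as far as the arm can. A call with a gripper value outside its range is refused whole. "hand" is the opening, from 0 (shut) to 1 (fully open), set as the call begins (left out, the last holds). The fingers move at their own pace and stop on an object; "newtons" is the grip in N (left out, the last holds). Time passes only in rows, so rows that repeat a pose let the fingers close. It gives the time, the measured TCP pose, the force, the opening and the grip force at its end, in the units of the state.
- get_obs(): the state, without advancing time (a new reading comes with each control period).
- vision.camera(name): name is "scene" or "side" or "wrist"; returns the picture (384x512x3 uint8, red, green, blue); there is no depth.
- vision.calibration(name): a dict with "K" (3x3 intrinsics, pixels), "R" (3x3) and "t" (3): a world point X has camera coordinates R X + t. Camera axes: x right, y down, z forward; pixel columns grow to the right and rows downward; lengths in m; the calibration is good to about 2 mm. The wrist camera is an equidistant fisheye: a pixel r from the principal point sees the ray r / f radians off the axis. A picture is of the moment at which its call begins: read the wrist's pose just before it. calibration takes no time and is no camera call; for the wrist camera it gives the pose at the moment of the call.
- hand_in(): hands the job in; it is judged then, once.
Trained networks look in the newest picture that a camera, given by its name, has taken for a name from the list of things; names that differ only in an ending like _2 or _b are one class to them, and where a whole thing is asked for, a point or a joint stands for the part that bears it (a point fixed in the world has none). Each returns a list of dicts, best first, with "conf" (0 to 1); they miss things now and then, are a little off and sometimes report something else, mostly with a low value. They report only what shows in the picture. A call takes as long as a camera call. They do not tell look-alikes from the thing itself.
- nets.search_frame(camera, query): "centre" ([x, y, z] in m, in world coordinates, good to about 4 mm: the middle of the surface that is visible of it).
- nets.spot_point(camera, query): "centre" ([x, y, z] in m, in world coordinates, good to about 4 mm: a listed point, or the origin of a listed thing).
The state is a dict: "time": time; "q": joint angles; "joint_velocities": joint speeds; "joint_torque": joint torques, N m; "position": TCP position; "tool_rot": TCP orientation; "ft_force": force on the tool from outside, world axes, zero at the start; "moment": the same for the moment, N m; "grip_width": finger opening in m; "grip_force": force on a finger pad.
Only numpy, scipy, OpenCV 4.12 (cv2) and the standard library are available. Lean on these libraries where they do the work, as an engineer would, in place of code of your own. Each camera call takes 0.05 s, during which the arm holds its last target. There are 200 camera calls.

## Working session

There is one attempt and no reset: what is moved stays moved. The work goes in short steps, Python scripts to look and compute and a tool call to move; the robot and the scene stay as the last step left them, time stands still between calls to the robot, and variables do not carry over. Pictures are saved under pics/ and viewed, at most 10 in all, crops included, and the job is handed in when it is done.

Besides the shell and the picture viewer there is one more tool, called after "Emit:" as name([rows], argument=value, ...), one row to a line, values as JSON. apply_moves: Moves the arm, as the interface text tells. Its arguments: {"type":"object","properties":{"series":{"type":"array"},"hand":{"type":"number"},"newtons":{"type":"number"}},"required":["series"]}

```bash
ls; mkdir -p pics
cat > h.py <<'E'
import numpy as np, cv2
from rig import get_obs, vision, hand_in, nets, robot
def snap(c,name):
    cal=vision.calibration(c); im=vision.camera(c); cv2.imwrite('pics/%s.png'%name,im[:,:,::-1]); np.savez('pics/%s.npz'%name,im=im,**{k:np.array(v) for k,v in cal.items() if k in 'KRt'}); return im,cal
def ray(c,cal,uv):
    K=np.array(cal['K']);R=np.array(cal['R']);t=np.array(cal['t'])
    x=(uv[0]-K[0,2])/K[0,0]; y=(uv[1]-K[1,2])/K[1,1]
    if c=='wrist':
        r=np.hypot(x,y); d=np.array([x/r*np.sin(r),y/r*np.sin(r),np.cos(r)]) if r>1e-9 else np.array([0,0,1.])
    else: d=np.array([x,y,1.])
    return -R.T@t, R.T@d
def atz(c,cal,uv,z):
    o,d=ray(c,cal,uv); return o+d*(z-o[2])/d[2]
def proj(c,cal,X):
    K=np.array(cal['K']);p=np.array(cal['R'])@np.array(X)+np.array(cal['t'])
    if c=='wrist':
        rr=np.hypot(p[0],p[1]); th=np.arctan2(rr,p[2]); x,y=(p[:2]/rr*th) if rr>1e-9 else (0,0)
    else: x,y=p[:2]/p[2]
    return np.array([K[0,0]*x+K[0,2],K[1,1]*y+K[1,2]])
E
cat > a.py <<'E'
from h import *
np.set_printoptions(precision=3,suppress=True)
s=get_obs(); print(s['time'],s['position'],s['tool_rot'],robot.finger_overhang)
ims=[]
for c in ['scene','side','wrist']:
    im,cal=snap(c,c+'0'); ims.append(im); print(c,cal['K'],'pos',-np.array(cal['R']).T@cal['t'],np.array(cal['R'])[2])
    for q in ['hub_a','gauge','seat_left','seat_middle','seat_right','caliper','blue_box','grease_pot']:
        r=nets.spot_point(c,q)
        print(q,[(np.round(d['centre'],3).tolist(),round(d['conf'],2),np.round(proj(c,cal,d['centre'])).tolist()) for d in r[:6]])
E
python3 a.py; python3 -c "
import cv2,numpy as np
a=[cv2.imread('pics/%s0.png'%c) for c in ('scene','side')]
cv2.imwrite('pics/m0.png',np.hstack([cv2.resize(x,(400,300)) for x in a]))"
```

```text
pics
0.0 [ 0.242 -0.576  0.244] [ 0.98   0.198 -0.    -0.001] 0.022
scene [[357.026   0.    253.345]
 [  0.    357.026 195.656]
 [  0.      0.      1.   ]] pos [-0.257  0.52   0.526] [ 0.796 -0.41  -0.445]
hub_a [([0.478, 0.271, -0.003], 0.82, [209.0, 247.0]), ([0.468, 0.123, -0.006], 0.79, [261.0, 235.0]), ([0.357, 0.075, 0.002], 0.67, [299.0, 249.0]), ([0.362, 0.178, 0.002], 0.66, [262.0, 260.0]), ([0.467, -0.038, 0.002], 0.55, [310.0, 219.0])]
gauge [([0.637, 0.088, 0.003], 0.89, [245.0, 204.0]), ([0.628, 0.18, 0.015], 0.34, [219.0, 209.0])]
seat_left [([0.629, 0.182, 0.018], 0.55, [218.0, 208.0])]
seat_middle [([0.636, 0.089, 0.023], 0.62, [245.0, 199.0])]
seat_right [([0.643, -0.008, 0.025], 0.93, [271.0, 191.0])]
caliper [([0.62, -0.234, 0.001], 0.53, [331.0, 187.0])]
blue_box [([0.559, 0.398, -0.007], 0.58, [152.0, 246.0])]
grease_pot [([0.748, -0.109, -0.003], 0.63, [280.0, 181.0])]
side [[380.016   0.    260.955]
 [  0.    380.016 188.751]
 [  0.      0.      1.   ]] pos [ 0.544 -0.766  0.35 ] [ 0.005  0.945 -0.328]
hub_a [([0.358, 0.073, 0.002], 0.97, [181.0, 213.0]), ([0.4
[... 211 characters left out ...]
4], 0.96, [296.0, 211.0])]
seat_left [([0.626, 0.183, 0.017], 0.92, [290.0, 190.0])]
seat_middle [([0.638, 0.088, 0.018], 0.75, [298.0, 202.0]), ([0.562, 0.4, 0.0], 0.46, [264.0, 173.0])]
seat_right [([0.647, -0.01, 0.017], 0.61, [307.0, 219.0])]
caliper [([0.621, -0.238, -0.002], 0.81, [308.0, 287.0]), ([0.48, 0.27, 0.001], 0.52, [237.0, 186.0])]
blue_box [([0.559, 0.4, 0.004], 0.82, [263.0, 171.0])]
grease_pot [([0.747, -0.106, -0.003], 0.68, [364.0, 248.0])]
wrist [[297.319   0.    256.98 ]
 [  0.    297.319 188.321]
 [  0.      0.      1.   ]] pos [ 0.307 -0.548  0.385] [-0.236 -0.098 -0.967]
hub_a []
gauge []
seat_left []
seat_middle []
seat_right []
caliper []
blue_box []
grease_pot []
```

View pics/scene0.png

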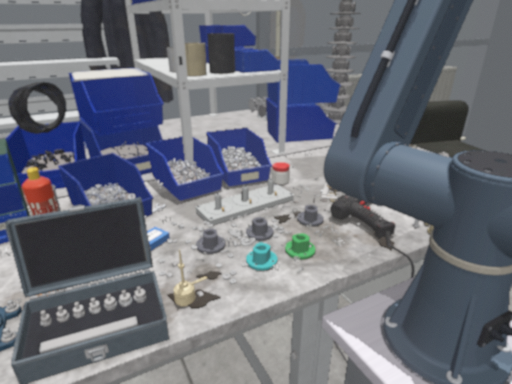

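View pics/wrist0.png

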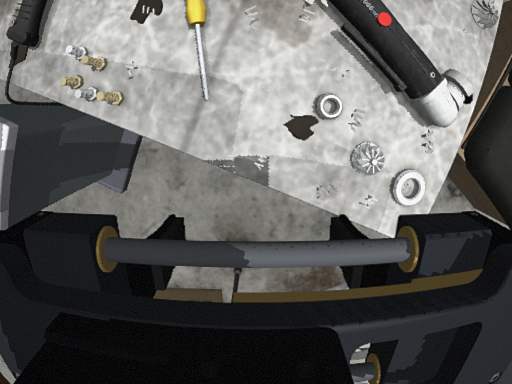

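Black hubs stand near (0.478,0.270), (0.470,0.125) and (0.467,-0.038); in the scene image they are at px (209,240), (260,230) and (310,215). The turquoise (262,256) and green (299,245) ones are look-alikes. The gauge is at (245,200). The wrist view shows only bench clutter, and the gripper covers its rows below 210. I'll move the wrist camera over the hubs.

Emit:
apply_moves([
  {"offset":[9,15,0],"rot":[0,0,-17]},
  {"offset":[18,30,0],"rot":[0,0,-17]},
  {"offset":[18,30,0],"rot":[0,0,-17]},
  {"offset":[18,30,0],"rot":[0,0,-17]},
  {"offset":[18,30,0],"rot":[0,0,-17]},
  {"offset":[18,30,0],"rot":[0,0,-17]},
  {"offset":[18,30,0],"rot":[0,0,-17]},
  {"offset":[16,61,-6],"rot":[0,0,-17]},
  {"offset":[16,61,-6],"rot":[0,0,-17]},
  {"offset":[16,61,-6],"rot":[0,0,-17]},
  {"offset":[16,61,-6],"rot":[0,0,-17]},
  {"offset":[16,61,-6],"rot":[0,0,-17]},
  {"offset":[16,61,-6],"rot":[0,0,-17]},
  {"offset":[16,61,-6],"rot":[0,0,-17]},
  {"offset":[16,61,-6],"rot":[0,0,-17]},
], hand=1)

```text
time: 2.85
position: [0.4011, 0.0361, 0.1843]
tool_rot: [0.999, 0.053, -0.001, -0.0]
ft_force: [-0.0, -0.1, -0.0]
grip_width: 0.0874
grip_force: 0.0
```

```bash
cat > b.py <<'E'
from h import *
import sys
n=sys.argv[1]; s=get_obs(); print(s['time'],np.round(s['position'],4),np.round(s['tool_rot'],4))
im,cal=snap('wrist',n)
for q in sys.argv[2:]:
    for f in (nets.spot_point,nets.search_frame):
        print(q,f.__name__,[(np.round(d['centre'],3).tolist(),round(d['conf'],2),np.round(proj('wrist',cal,d['centre'])).tolist()) for d in f('wrist',q)[:5]])
E
python3 b.py w1 hub_a
```

```text
2.85 [0.4011 0.0361 0.1843] [ 9.986e-01  5.290e-02 -8.000e-04 -3.000e-04]
hub_a call [([0.476, 0.128, 0.0], 0.83, [182.0, 101.0]), ([0.464, -0.036, -0.0], 0.81, [330.0, 126.0]), ([0.48, 0.266, 0.002], 0.7, [77.0, 94.0]), ([0.361, 0.184, -0.0], 0.58, [133.0, 195.0]), ([0.351, 0.078, 0.001], 0.56, [219.0, 213.0])]
hub_a call [([0.362, 0.073, 0.009], 0.93, [222.0, 207.0]), ([0.48, 0.252, 0.011], 0.91, [83.0, 94.0]), ([0.367, 0.171, 0.009], 0.91, [140.0, 194.0]), ([0.472, 0.124, 0.01], 0.79, [184.0, 104.0]), ([0.468, -0.032, 0.01], 0.73, [329.0, 123.0])]
```

Emit:
apply_moves([
  {"offset":[0,5,0],"rot":[0,0,0]},
  {"offset":[0,10,0],"rot":[0,0,0]},
  {"offset":[0,15,0],"rot":[0,0,0]},
  {"offset":[0,17,0],"rot":[0,0,0]},
  {"offset":[0,17,0],"rot":[0,0,0]},
  {"offset":[0,17,0],"rot":[0,0,0]},
])

```text
time: 3.6
position: [0.4028, 0.2028, 0.1847]
tool_rot: [0.999, 0.05, 0.0, 0.0]
ft_force: [-0.0, -0.6, 0.4]
grip_width: 0.0867
grip_force: 0.0
```

```bash
python3 b.py w2 hub_a
```

```text
3.6 [0.4028 0.2028 0.1847] [9.987e-01 5.020e-02 2.000e-04 2.000e-04]
hub_a call [([0.352, 0.077, -0.003], 0.92, [356.0, 225.0]), ([0.466, -0.038, -0.004], 0.9, [449.0, 147.0]), ([0.482, 0.267, 0.004], 0.79, [207.0, 99.0]), ([0.359, 0.182, 0.001], 0.79, [273.0, 214.0]), ([0.472, 0.129, -0.0], 0.73, [331.0, 121.0])]
hub_a call [([0.469, -0.026, 0.008], 0.96, [448.0, 144.0]), ([0.366, 0.077, 0.01], 0.82, [362.0, 218.0]), ([0.369, 0.184, 0.014], 0.74, [272.0, 209.0]), ([0.476, 0.137, 0.011], 0.7, [327.0, 116.0]), ([0.482, 0.261, 0.01], 0.62, [211.0, 99.0])]
```

Emit:
apply_moves([
  {"offset":[5,-1,2],"rot":[0,0,0]},
  {"offset":[10,-4,4],"rot":[0,0,0]},
  {"offset":[15,-6,6],"rot":[0,0,0]},
  {"offset":[15,-6,6],"rot":[0,0,0]},
  {"offset":[15,-6,6],"rot":[0,0,0]},
  {"offset":[15,-6,6],"rot":[0,0,0]},
])

```text
time: 4.35
position: [0.5513, 0.1424, 0.244]
tool_rot: [0.999, 0.049, -0.001, -0.0]
ft_force: [-0.1, -0.1, -0.6]
grip_width: 0.087
grip_force: 0.0
```

```bash
python3 b.py w3 gauge seat_left seat_middle seat_right
```

```text
4.35 [0.5513 0.1424 0.244 ] [ 9.988e-01  4.920e-02 -1.200e-03 -1.000e-04]
gauge call [([0.631, 0.086, -0.004], 0.82, [308.0, 109.0])]
gauge call [([0.63, 0.101, 0.014], 0.8, [298.0, 108.0])]
seat_left call [([0.632, 0.182, 0.023], 0.7, [232.0, 100.0]), ([0.469, -0.036, 0.001], 0.64, [373.0, 232.0])]
seat_left call [([0.63, 0.102, 0.02], 0.93, [298.0, 108.0])]
seat_middle call [([0.638, 0.085, 0.019], 0.82, [312.0, 104.0])]
seat_middle call [([0.628, 0.102, 0.022], 0.65, [298.0, 110.0])]
seat_right call [([0.648, -0.008, 0.019], 0.86, [382.0, 107.0])]
seat_right call [([0.631, 0.106, 0.016], 0.83, [294.0, 107.0])]
```

Emit:
apply_moves([
  {"offset":[0,-5,0],"rot":[0,0,0]},
  {"offset":[0,-10,0],"rot":[0,0,0]},
  {"offset":[0,-11,0],"rot":[0,0,0]},
  {"offset":[0,-11,0],"rot":[0,0,0]},
  {"offset":[0,-11,0],"rot":[0,0,0]},
])

```text
time: 5.3
position: [0.552, 0.0346, 0.2445]
tool_rot: [0.999, 0.05, -0.0, -0.0]
ft_force: [0.1, 0.6, 0.1]
grip_width: 0.0872
grip_force: 0.0
```

```bash
python3 b.py w4 gauge seat_left seat_middle seat_right; python3 -c "
import cv2,numpy as np
a=[cv2.imread('pics/w%d.png'%i)[:290] for i in (1,2,3,4)]
a=[cv2.resize(x,(400,227)) for x in a]
cv2.imwrite('pics/m1.png',np.vstack([np.hstack(a[:2]),np.hstack(a[2:])]))"
```

```text
5.3 [0.552  0.0346 0.2445] [ 9.987e-01  5.040e-02 -1.000e-04 -5.000e-04]
gauge call [([0.634, 0.084, -0.005], 0.8, [227.0, 99.0])]
gauge call [([0.633, 0.076, 0.018], 0.64, [232.0, 100.0])]
seat_left call [([0.628, 0.178, 0.021], 0.65, [152.0, 99.0])]
seat_left call [([0.634, 0.074, 0.02], 0.85, [233.0, 99.0])]
seat_middle call [([0.636, 0.089, 0.02], 0.67, [221.0, 96.0])]
seat_middle call [([0.631, 0.077, 0.02], 0.95, [230.0, 101.0])]
seat_right call [([0.644, -0.006, 0.019], 0.58, [300.0, 98.0]), ([0.632, 0.087, -0.007], 0.45, [225.0, 100.0])]
seat_right call [([0.633, 0.079, 0.019], 0.69, [229.0, 99.0])]
```

View pics/m1.png

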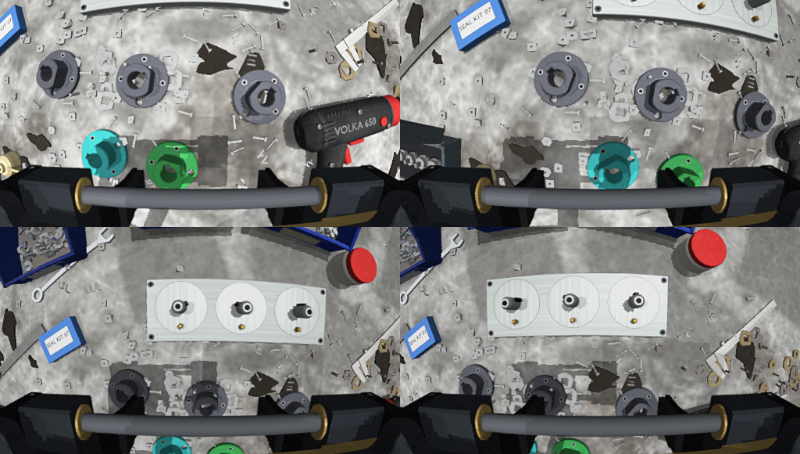

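Views w1 and w2 show the three dark hubs, and w3 and w4 show the gauge from above with its pins on the near (-x) side. Next I'll rectify each of them onto world planes to read the keyways, pin holes and keys.

```bash
cat > c.py <<'E'
from h import *
def ortho(name,c,z,half=.042,s=266):
    d=np.load('pics/%s.npz'%name); cal=dict(K=d['K'],R=d['R'],t=d['t'])
    g=np.linspace(-half,half,s); mp=np.zeros((s,s,2),np.float32)
    for i in range(s):
        for j in range(s): mp[i,j]=proj('wrist',cal,[c[0]-g[i],c[1]-g[j],z])
    o=cv2.remap(d['im'][:,:,::-1].copy(),mp[...,0],mp[...,1],cv2.INTER_CUBIC)
    o=cv2.convertScaleAbs((255*(o/255.)**.6).astype(np.uint8),alpha=1.1)
    for k in range(-40,41,10):
        p=int(s/2+k/1000/half*s/2); cv2.line(o,(p,0),(p,5 if k else 12),(0,0,255),1); cv2.line(o,(0,p),(5 if k else 12,p),(0,0,255),1)
    return o
if __name__=='__main__':
    H=[('w2',(.480,.268)),('w2',(.473,.127)),('w1',(.467,-.037))]
    cv2.imwrite('pics/hubs.png',np.vstack([np.hstack([ortho(n,c,z) for n,c in H]) for z in (.04,.01)]))
    G=[(.629,.182),(.637,.088),(.645,-.007)]
    cv2.imwrite('pics/arb.png',np.vstack([np.hstack([ortho(n,c,z) for n,c in zip(N,G)]) for z,N in ((.05,('w3','w3','w4')),(.065,('w4','w4','w3')))]))
E
python3 c.py
```

```text
(no output)
```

View pics/hubs.png

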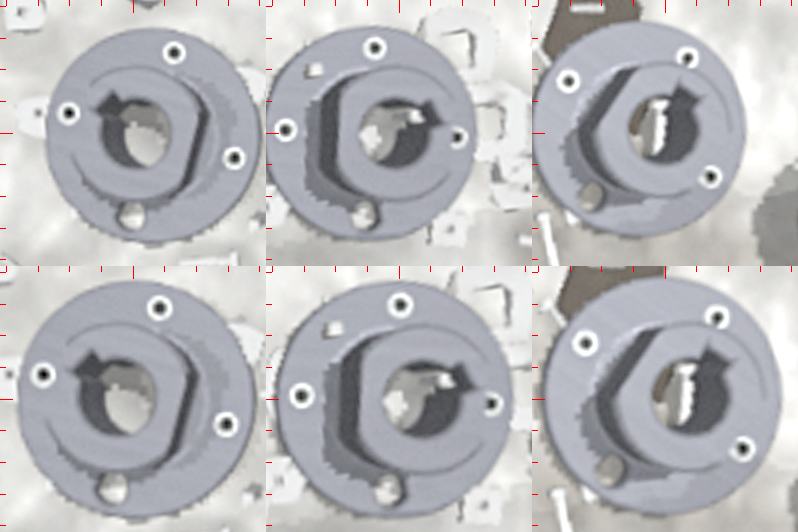

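View pics/arb.png

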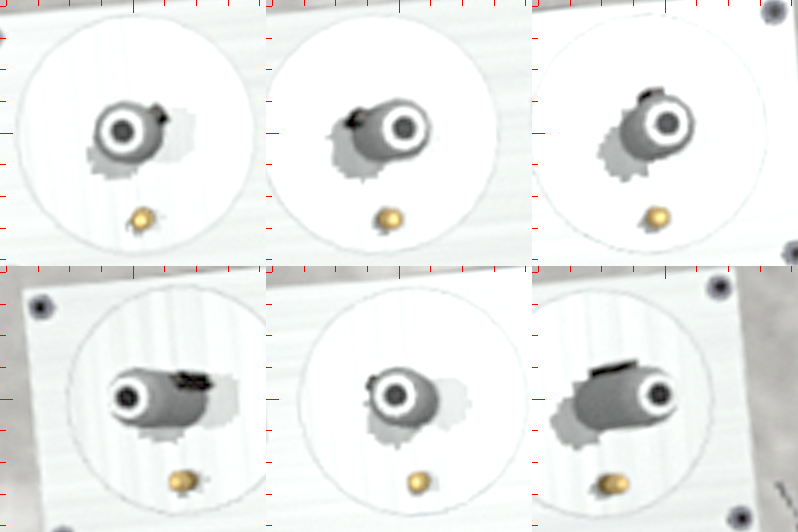

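Each ortho tile has up = +x and left = +y.

| Arbor | Pin position | Key |
|---|---|---|
| Left | straight below | upper right = 60° right |
| Middle | straight below | upper left = 60° left |
| Right | straight below | up = +x |

| Hub (y) | Pin hole | Keyway | Relative to its x | Seat |
|---|---|---|---|---|
| 0.267 | (113,490) | (108,103) | ~57° left | middle |
| 0.128 | (388,490) | (432,112) | ~58° right | left |
| -0.037 | (609,470) | (685,97) | ~0° | right |

Next I'll check heights by two-view matching and see where the drill lies beside the third hub.

```bash
cat > d.py <<'E'
from c import *
def cal(n): d=np.load('pics/%s.npz'%n); return dict(K=d['K'],R=d['R'],t=d['t'])
def tri(n1,n2,X,half=.012,sz=.03,S=240):
    X=np.array(X); a=ortho(n1,X,X[2],half=half,s=int(S*half/sz)); b=ortho(n2,X,X[2],half=sz,s=S)
    a=a[14:-1,14:-1]; r=cv2.matchTemplate(b,a,cv2.TM_CCOEFF_NORMED); _,v,_,p=cv2.minMaxLoc(r)
    o=(S-int(S*half/sz))/2+14; k=2*sz/S
    B=X+np.array([-(p[1]-o)*k,-(p[0]-o)*k,0])
    o1,o2=[-c['R'].T@c['t'] for c in (cal(n1),cal(n2))]
    d1,d2=X-o1,B-o2; A=np.stack([d1,-d2],1); s=np.linalg.lstsq(A,o2-o1,rcond=None)[0]
    P1,P2=o1+s[0]*d1,o2+s[1]*d2
    print(n1,n2,X.round(4),'->',((P1+P2)/2).round(4),'gap',np.linalg.norm(P1-P2).round(4),'cc',round(v,2))
def off(c,yaw,r): return (c[0]+r*np.cos(np.radians(yaw)),c[1]+r*np.sin(np.radians(yaw)),.01)
for c,y in (((.480,.267),-14.5),((.473,.128),-3.1),((.468,-.0366),-34.6)):
    for k in (0,90,-90): tri('w2','w1',off(c,y+k,.029),half=.008,sz=.02)
for X in ((.629,.1837,.065),(.638,.0891,.065),(.6464,-.0053,.065)):
    tri('w3','w4',X,half=.01); tri('w4','w3',X,half=.01)
cv2.imwrite('pics/dr.png',np.hstack([ortho('w1',(.45,-.06),z,half=.1,s=390) for z in (0,.05)]))
E
python3 d.py
```

```text
w2 w1 [0.5081 0.2597 0.01  ] -> [0.5083 0.2597 0.0103] gap 0.0005 cc 0.91
w2 w1 [0.4873 0.2951 0.01  ] -> [0.4833 0.2887 0.0335] gap 0.0057 cc 0.24
w2 w1 [0.4727 0.2389 0.01  ] -> [0.473  0.2389 0.0103] gap 0.0005 cc 0.95
w2 w1 [0.502  0.1264 0.01  ] -> [0.5021 0.1264 0.01  ] gap 0.0003 cc 0.92
w2 w1 [0.4746 0.157  0.01  ] -> [0.4748 0.1569 0.0097] gap 0.0005 cc 0.81
w2 w1 [0.4714 0.099  0.01  ] -> [0.4717 0.0989 0.0097] gap 0.0005 cc 0.8
w2 w1 [ 0.4919 -0.0531  0.01  ] -> [ 0.4923 -0.0538  0.0091] gap 0.0008 cc 0.63
w2 w1 [ 0.4845 -0.0127  0.01  ] -> [ 0.4846 -0.0129  0.0097] gap 0.0003 cc 0.93
w2 w1 [ 0.4515 -0.0605  0.01  ] -> [ 0.4535 -0.0389  0.035 ] gap 0.0005 cc 0.91
w3 w4 [0.629  0.1837 0.065 ] -> [0.6293 0.1837 0.065 ] gap 0.0005 cc 0.81
w4 w3 [0.629  0.1837 0.065 ] -> [0.6289 0.1837 0.065 ] gap 0.0002 cc 0.81
w3 w4 [0.638  0.0891 0.065 ] -> [0.6383 0.089  0.0643] gap 0.0005 cc 0.63
w4 w3 [0.638  0.0891 0.065 ] -> [0.6379 0.0892 0.0643] gap 0.0002 cc 0.65
w3 w4 [ 0.6464 -0.0053  0.065 ] -> [ 0.6466 -0.006   0.0635] gap 0.0002 cc 0.84
w4 w3 [ 0.6464 -0.0053  0.065 ] -> [ 0.6464 -0.0055  0.0635] gap 0.0002 cc 0.84
```

View pics/dr.png

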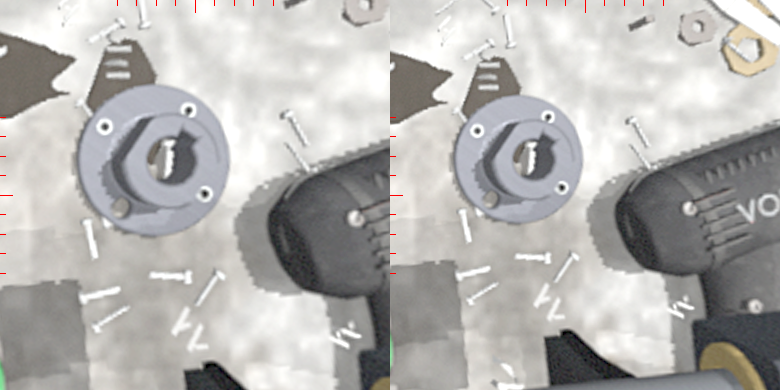

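Emit:
apply_moves([
  {"offset":[-3,4,-3],"rot":[0,0,-8]},
  {"offset":[-6,8,-7],"rot":[0,0,-9]},
  {"offset":[-8,9.4,-10],"rot":[0,0,-9]},
  {"offset":[-8,9.4,-12],"rot":[0,0,-9]},
  {"offset":[-8,9.4,-12],"rot":[0,0,-9]},
  {"offset":[-8,9.4,-12],"rot":[0,0,-9]},
], hand=0.7)

```text
time: 6.35
position: [0.4732, 0.1279, 0.1248]
tool_rot: [1.0, -0.028, 0.0, 0.0]
ft_force: [0.2, -0.5, 0.1]
grip_width: 0.0612
grip_force: 0.0
```

The heights agree with the text: flange top 10 mm, arbor tops 65 mm. The drill tip lies near (0.437,-0.08), about 10 mm clear of the third hub's finger path. Now grasping the middle hub.

Emit:
apply_moves([
  {"offset":[0,0,-4],"rot":[0,0,0]},
  {"offset":[0,0,-7],"rot":[0,0,0]},
  {"offset":[0,0,-8.8],"rot":[0,0,0]},
  {"offset":[0,0,-8.8],"rot":[0,0,0]},
  {"offset":[0,0,-8.8],"rot":[0,0,0]},
], hand=0.7)

```text
time: 6.85
position: [0.4743, 0.1273, 0.0377]
tool_rot: [1.0, -0.029, 0.002, -0.0]
ft_force: [1.2, -0.7, 1.0]
grip_width: 0.0608
grip_force: 0.0
```

Emit:
apply_moves([
  {"offset":[0,0,0],"rot":[0,0,0]},
  {"offset":[0,0,0],"rot":[0,0,0]},
  {"offset":[0,0,0],"rot":[0,0,0]},
  {"offset":[0,0,0],"rot":[0,0,0]},
  {"offset":[0,0,0],"rot":[0,0,0]},
], hand=0, newtons=40)

```text
time: 7.35
position: [0.4724, 0.1275, 0.0372]
tool_rot: [1.0, -0.027, 0.0, 0.0]
ft_force: [-0.7, -1.7, 6.2]
grip_width: 0.0357
grip_force: 40.0
```

Emit:
apply_moves([
  {"offset":[0,0,4],"rot":[0,0,0]},
  {"offset":[0,0,8],"rot":[0,0,0]},
  {"offset":[3,1,10],"rot":[0,0,4]},
  {"offset":[7,2.6,10],"rot":[0,0,8.3]},
  {"offset":[11,4,10],"rot":[0,0,8.3]},
  {"offset":[15,5.4,10],"rot":[0,0,8.3]},
  {"offset":[15.6,5.6,9],"rot":[0,0,8.3]},
  {"offset":[15.6,5.6,8],"rot":[0,0,8.3]},
  {"offset":[15.6,5.6,7.5],"rot":[0,0,8.3]},
  {"offset":[15.6,5.6,7.5],"rot":[0,0,8.3]},
  {"offset":[15.6,5.6,7.5],"rot":[0,0,8.3]},
])

```text
time: 8.45
position: [0.6267, 0.1835, 0.111]
tool_rot: [0.999, 0.044, -0.001, 0.0]
ft_force: [0.2, -0.1, -4.8]
grip_width: 0.0358
grip_force: 40.0
```

```bash
python3 -c "
from h import *
s=get_obs();print(np.round(s['position'],4),np.round(s['tool_rot'],4),np.degrees(2*np.arctan2(s['tool_rot'][1],s['tool_rot'][0])),s['grip_width'],s['grip_force'],s['ft_force'])
a,_=snap('scene','s1');b,_=snap('side','d1')
f=lambda i,x,y:cv2.resize(i[y:y+90,x:x+130,::-1],(400,277),interpolation=cv2.INTER_CUBIC)
cv2.imwrite('pics/ins.png',np.hstack([f(a,160,140),f(b,230,130)]))"
```

```text
[0.6267 0.1835 0.111 ] [ 9.99e-01  4.43e-02 -1.20e-03  1.00e-04] 5.077433302235158 0.035807553268493726 40.01783597722408 [ 0.1956806  -0.14304248 -4.80723904]
```

View pics/ins.png

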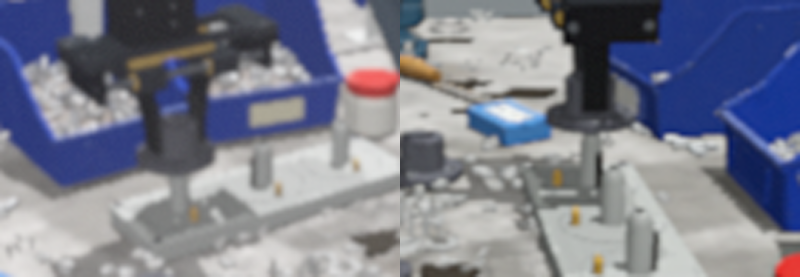

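The hub hangs level just above the left arbor in both views. Lowering in small steps.

Emit:
apply_moves([
  {"offset":[0.1,0,-0.5],"rot":[0,0,0.2]},
  {"offset":[0.1,0,-1.0],"rot":[0,0,0.2]},
  {"offset":[0.1,0,-1.5],"rot":[0,0,0.2]},
  {"offset":[0.1,0,-2.0],"rot":[0,0,0.2]},
  {"offset":[0.1,0,-2.2],"rot":[0,0,0.2]},
  {"offset":[0.1,0,-2.2],"rot":[0,0,0.2]},
])

```text
time: 9.15
position: [0.6292, 0.1828, 0.0889]
tool_rot: [0.999, 0.046, -0.0, 0.001]
ft_force: [2.2, -4.4, -6.4]
grip_width: 0.0357
grip_force: 40.0
```

Emit:
apply_moves([
  {"offset":[0.05,-0.05,-0.3],"rot":[0,0,0]},
  {"offset":[0.05,-0.05,-0.6],"rot":[0,0,0]},
  {"offset":[0.05,-0.05,-0.9],"rot":[0,0,0]},
  {"offset":[0.05,-0.05,-1.2],"rot":[0,0,0]},
  {"offset":[0.05,-0.05,-1.4],"rot":[0,0,0]},
  {"offset":[0.05,-0.05,-1.4],"rot":[0,0,0]},
])

```text
time: 9.75
position: [0.6295, 0.1827, 0.0753]
tool_rot: [0.999, 0.046, -0.0, 0.0]
ft_force: [0.4, -4.8, -3.8]
grip_width: 0.0351
grip_force: 40.0
```

Emit:
apply_moves([
  {"offset":[0,-0.05,-0.4],"rot":[0,0,0]},
  {"offset":[0,-0.05,-0.8],"rot":[0,0,0]},
  {"offset":[0,-0.05,-1.2],"rot":[0,0,0]},
  {"offset":[0,-0.05,-1.6],"rot":[0,0,0]},
  {"offset":[0,-0.05,-1.8],"rot":[0,0,0]},
  {"offset":[0,-0.05,-1.8],"rot":[0,0,0]},
])

```text
time: 10.35
position: [0.6295, 0.1827, 0.0573]
tool_rot: [0.999, 0.046, -0.0, 0.0]
ft_force: [-1.8, -4.4, -2.5]
grip_width: 0.0355
grip_force: 40.0
```

Hub 2 is at home height: TCP z rose 20 mm from the grasp, which equals the block height. Release it, then go for the hub at (0.480,0.267).

Emit:
apply_moves([
  {"offset":[0,0,0],"rot":[0,0,0]},
  {"offset":[0,0,0],"rot":[0,0,0]},
  {"offset":[0,0,0],"rot":[0,0,0]},
  {"offset":[0,0,0],"rot":[0,0,0]},
], hand=0.7)

```text
time: 10.75
position: [0.6302, 0.1836, 0.058]
tool_rot: [0.999, 0.046, 0.001, -0.0]
ft_force: [0.5, 0.5, -0.7]
grip_width: 0.0573
grip_force: 0.0
```

Emit:
apply_moves([
  {"offset":[0,0,2],"rot":[0,0,0]},
  {"offset":[0,0,5],"rot":[0,0,0]},
  {"offset":[-2,1,8],"rot":[0,0,-5]},
  {"offset":[-6,3,8],"rot":[0,0,-12]},
  {"offset":[-10,5.5,8],"rot":[0,0,-19]},
  {"offset":[-14,8,8],"rot":[0,0,-19.8]},
  {"offset":[-14.9,8.4,7],"rot":[0,0,-19.8]},
  {"offset":[-14.9,8.4,5],"rot":[0,0,-19.8]},
  {"offset":[-14.9,8.4,4],"rot":[0,0,-19.8]},
  {"offset":[-14.9,8.4,4],"rot":[0,0,-19.8]},
])

```text
time: 11.75
position: [0.4801, 0.2668, 0.0964]
tool_rot: [0.992, -0.126, -0.001, 0.0]
ft_force: [-0.2, -0.3, -0.2]
grip_width: 0.0605
grip_force: 0.0
```

```bash
cat > p.py <<'E'
from h import *
s=get_obs();print(s['time'],np.round(s['position'],4),'yaw',np.degrees(2*np.arctan2(s['tool_rot'][1],s['tool_rot'][0])).round(2),np.round(s['tool_rot'],3))
E
python3 p.py
```

```text
11.75 [0.4801 0.2668 0.0964] yaw -14.52 [ 0.992 -0.126 -0.001  0.   ]
```

Emit:
apply_moves([
  {"offset":[0,0,-3],"rot":[0,0,0]},
  {"offset":[0,0,-5],"rot":[0,0,0]},
  {"offset":[0,0,-6],"rot":[0,0,0]},
  {"offset":[0,0,-6],"rot":[0,0,0]},
  {"offset":[0,0,-6],"rot":[0,0,0]},
], hand=0.7)

```text
time: 12.25
position: [0.4815, 0.2669, 0.0381]
tool_rot: [0.992, -0.126, 0.001, -0.0]
ft_force: [0.6, 0.4, 0.0]
grip_width: 0.0612
grip_force: 0.0
```

Emit:
apply_moves([
  {"offset":[0,0,0],"rot":[0,0,0]},
  {"offset":[0,0,0],"rot":[0,0,0]},
  {"offset":[0,0,0],"rot":[0,0,0]},
  {"offset":[0,0,0],"rot":[0,0,0]},
  {"offset":[0,0,0],"rot":[0,0,0]},
], hand=0, newtons=40)

```text
time: 12.75
position: [0.4806, 0.2663, 0.0381]
tool_rot: [0.992, -0.126, -0.0, 0.0]
ft_force: [-0.7, -3.3, 5.1]
grip_width: 0.0355
grip_force: 39.9
```

```bash
python3 p.py
```

```text
12.75 [0.4806 0.2663 0.0381] yaw -14.48 [ 0.992 -0.126 -0.     0.   ]
```

Emit:
apply_moves([
  {"offset":[0,0,4],"rot":[0,0,0]},
  {"offset":[0,0,8],"rot":[0,0,0]},
  {"offset":[2,-3,10],"rot":[0,0,5]},
  {"offset":[5,-6.5,10],"rot":[0,0,12]},
  {"offset":[8,-10,10],"rot":[0,0,19]},
  {"offset":[11,-13.5,10],"rot":[0,0,19.8]},
  {"offset":[14,-16.5,10],"rot":[0,0,19.8]},
  {"offset":[15.8,-17.8,9],"rot":[0,0,19.8]},
  {"offset":[15.8,-17.8,8],"rot":[0,0,19.8]},
  {"offset":[15.8,-17.8,7.5],"rot":[0,0,19.8]},
  {"offset":[15.8,-17.8,7.5],"rot":[0,0,19.8]},
  {"offset":[15.8,-17.8,7.5],"rot":[0,0,19.8]},
])

```text
time: 13.95
position: [0.6372, 0.09, 0.1119]
tool_rot: [0.999, 0.047, -0.001, -0.0]
ft_force: [-0.0, -0.2, -5.0]
grip_width: 0.0355
grip_force: 39.9
```

```bash
python3 p.py
```

```text
13.95 [0.6372 0.09   0.1119] yaw 5.37 [ 0.999  0.047 -0.001 -0.   ]
```

Emit:
apply_moves([
  {"offset":[0,0,-0.5],"rot":[0,0,0]},
  {"offset":[0,0,-1.0],"rot":[0,0,0]},
  {"offset":[0,0,-1.5],"rot":[0,0,0]},
  {"offset":[0,0,-2.0],"rot":[0,0,0]},
  {"offset":[0,0,-2.2],"rot":[0,0,0]},
  {"offset":[0,0,-2.2],"rot":[0,0,0]},
])

```text
time: 14.55
position: [0.6387, 0.0884, 0.09]
tool_rot: [0.999, 0.046, -0.0, 0.0]
ft_force: [0.5, -1.9, -5.8]
grip_width: 0.0358
grip_force: 39.9
```

Emit:
apply_moves([
  {"offset":[0,-0.05,-0.3],"rot":[0,0,0]},
  {"offset":[0,-0.05,-0.6],"rot":[0,0,0]},
  {"offset":[0,-0.05,-0.9],"rot":[0,0,0]},
  {"offset":[0,-0.05,-1.2],"rot":[0,0,0]},
  {"offset":[0,-0.05,-1.4],"rot":[0,0,0]},
  {"offset":[0,-0.05,-1.4],"rot":[0,0,0]},
])

```text
time: 15.15
position: [0.6385, 0.0883, 0.0761]
tool_rot: [0.999, 0.046, -0.0, 0.0]
ft_force: [-0.2, -1.1, -6.3]
grip_width: 0.0353
grip_force: 39.9
```

Emit:
apply_moves([
  {"offset":[0,0,-0.4],"rot":[0,0,0]},
  {"offset":[0,0,-0.8],"rot":[0,0,0]},
  {"offset":[0,0,-1.2],"rot":[0,0,0]},
  {"offset":[0,0,-1.6],"rot":[0,0,0]},
  {"offset":[0,0,-1.8],"rot":[0,0,0]},
  {"offset":[0,0,-1.8],"rot":[0,0,0]},
])

```text
time: 15.75
position: [0.6384, 0.0883, 0.0582]
tool_rot: [0.999, 0.046, -0.0, 0.0]
ft_force: [-0.0, -1.7, -5.4]
grip_width: 0.0356
grip_force: 39.9
```

Emit:
apply_moves([
  {"offset":[0,0,0],"rot":[0,0,0]},
  {"offset":[0,0,0],"rot":[0,0,0]},
  {"offset":[0,0,0],"rot":[0,0,0]},
  {"offset":[0,0,0],"rot":[0,0,0]},
], hand=0.57)

```text
time: 16.15
position: [0.6391, 0.0885, 0.0592]
tool_rot: [0.999, 0.046, 0.001, -0.0]
ft_force: [0.4, -0.2, 0.2]
grip_width: 0.0489
grip_force: 0.0
```

Emit:
apply_moves([
  {"offset":[0,0,2],"rot":[0,0,0]},
  {"offset":[0,0,5],"rot":[0,0,0]},
  {"offset":[-2,-1,8],"rot":[0,0,-7]},
  {"offset":[-5,-4,8],"rot":[0,0,-14]},
  {"offset":[-8,-6.5,8],"rot":[0,0,-21]},
  {"offset":[-11,-9,8],"rot":[0,0,-28]},
  {"offset":[-14,-11,8],"rot":[0,0,-35]},
  {"offset":[-17,-12.5,8],"rot":[0,0,-39.9]},
  {"offset":[-17,-12.5,7],"rot":[0,0,-39.9]},
  {"offset":[-17,-12.5,7],"rot":[0,0,-39.9]},
  {"offset":[-17,-12.5,7],"rot":[0,0,-39.9]},
])

```text
time: 17.25
position: [0.4702, -0.0367, 0.1287]
tool_rot: [0.955, -0.297, 0.001, -0.0]
ft_force: [0.4, -0.0, -0.6]
grip_width: 0.0497
grip_force: 0.0
```

```bash
python3 p.py; python3 -c "
from h import *
b,_=snap('side','d2');a,_=snap('scene','s2')
f=lambda i,x,y:cv2.resize(i[y:y+110,x:x+160,::-1],(400,275),interpolation=cv2.INTER_CUBIC)
cv2.imwrite('pics/g3.png',np.hstack([f(a,190,150),f(b,170,150)]))"
```

```text
17.25 [ 0.4702 -0.0367  0.1287] yaw -34.56 [ 0.955 -0.297  0.001 -0.   ]
```

View pics/g3.png

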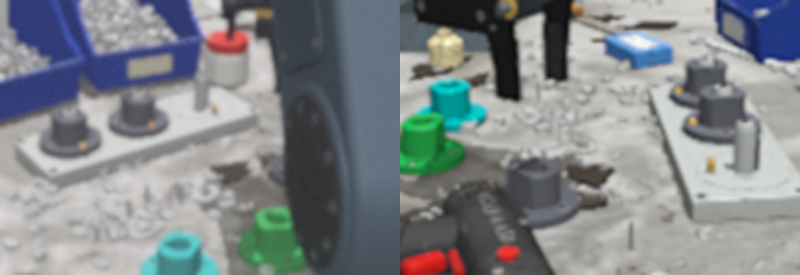

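Both placed hubs sit flat with their brass pins showing. The gripper stands over the third hub and the drill is clear of it.

Emit:
apply_moves([
  {"offset":[-0.15,0,-4],"rot":[0,0,0]},
  {"offset":[-0.15,0,-6],"rot":[0,0,0]},
  {"offset":[-0.15,0,-7.5],"rot":[0,0,0]},
  {"offset":[-0.15,0,-8.5],"rot":[0,0,0]},
  {"offset":[-0.15,0,-9],"rot":[0,0,0]},
  {"offset":[-0.15,0,-9],"rot":[0,0,0]},
  {"offset":[-0.15,0,-9],"rot":[0,0,0]},
])

```text
time: 18.05
position: [0.4677, -0.0367, 0.039]
tool_rot: [0.955, -0.297, 0.001, 0.0]
ft_force: [-0.2, -0.1, -0.1]
grip_width: 0.0495
grip_force: 0.0
```

Emit:
apply_moves([
  {"offset":[0,0,0],"rot":[0,0,0]},
  {"offset":[0,0,0],"rot":[0,0,0]},
  {"offset":[0,0,0],"rot":[0,0,0]},
  {"offset":[0,0,0],"rot":[0,0,0]},
  {"offset":[0,0,0],"rot":[0,0,0]},
], hand=0, newtons=40)

```text
time: 18.55
position: [0.4672, -0.037, 0.0391]
tool_rot: [0.955, -0.297, 0.0, 0.0]
ft_force: [-1.5, -2.0, 5.3]
grip_width: 0.0357
grip_force: 40.0
```

```bash
python3 p.py
```

```text
18.55 [ 0.4672 -0.037   0.0391] yaw -34.58 [ 0.955 -0.297  0.     0.   ]
```

Emit:
apply_moves([
  {"offset":[0,0,4],"rot":[0,0,0]},
  {"offset":[0,0,8],"rot":[0,0,0]},
  {"offset":[2,0.5,10],"rot":[0,0,7]},
  {"offset":[5,1,10],"rot":[0,0,14]},
  {"offset":[8,1.5,10],"rot":[0,0,21]},
  {"offset":[12,2,10],"rot":[0,0,28]},
  {"offset":[15,2.5,10],"rot":[0,0,35]},
  {"offset":[17.9,3.1,10],"rot":[0,0,39.8]},
  {"offset":[17.9,3.1,9],"rot":[0,0,39.8]},
  {"offset":[17.9,3.1,8],"rot":[0,0,39.8]},
  {"offset":[17.9,3.1,7.5],"rot":[0,0,39.8]},
  {"offset":[17.9,3.1,7.5],"rot":[0,0,39.8]},
  {"offset":[17.9,3.1,7.5],"rot":[0,0,39.8]},
])

```text
time: 19.85
position: [0.6452, -0.0058, 0.1131]
tool_rot: [0.999, 0.045, -0.001, -0.0]
ft_force: [0.1, 0.5, -4.9]
grip_width: 0.0359
grip_force: 40.0
```

```bash
python3 p.py
```

```text
19.85 [ 0.6452 -0.0058  0.1131] yaw 5.16 [ 0.999  0.045 -0.001 -0.   ]
```

Emit:
apply_moves([
  {"offset":[0,0,-0.5],"rot":[0,0,0]},
  {"offset":[0,0,-1.0],"rot":[0,0,0]},
  {"offset":[0,0,-1.5],"rot":[0,0,0]},
  {"offset":[0,0,-2.0],"rot":[0,0,0]},
  {"offset":[0,0,-2.2],"rot":[0,0,0]},
  {"offset":[0,0,-2.2],"rot":[0,0,0]},
])

```text
time: 20.45
position: [0.646, -0.0063, 0.091]
tool_rot: [0.999, 0.045, -0.0, 0.0]
ft_force: [0.3, -2.5, -7.4]
grip_width: 0.0355
grip_force: 40.0
```

Emit:
apply_moves([
  {"offset":[0,-0.05,-0.3],"rot":[0,0,0]},
  {"offset":[0,-0.05,-0.6],"rot":[0,0,0]},
  {"offset":[0,-0.05,-0.9],"rot":[0,0,0]},
  {"offset":[0,-0.05,-1.2],"rot":[0,0,0]},
  {"offset":[0,-0.05,-1.4],"rot":[0,0,0]},
  {"offset":[0,-0.05,-1.4],"rot":[0,0,0]},
])

```text
time: 21.05
position: [0.6461, -0.0064, 0.0772]
tool_rot: [0.999, 0.045, -0.0, 0.0]
ft_force: [-0.6, -3.2, -5.2]
grip_width: 0.0354
grip_force: 40.0
```

Emit:
apply_moves([
  {"offset":[0,0,-0.4],"rot":[0,0,0]},
  {"offset":[0,0,-0.8],"rot":[0,0,0]},
  {"offset":[0,0,-1.2],"rot":[0,0,0]},
  {"offset":[0,0,-1.6],"rot":[0,0,0]},
  {"offset":[0,0,-1.8],"rot":[0,0,0]},
  {"offset":[0,0,-1.8],"rot":[0,0,0]},
])

```text
time: 21.65
position: [0.646, -0.0063, 0.0592]
tool_rot: [0.999, 0.045, -0.0, 0.0]
ft_force: [-0.7, -4.5, -4.5]
grip_width: 0.0358
grip_force: 40.0
```

Home height again (0.039 → 0.059). Release, back off and check.

Emit:
apply_moves([
  {"offset":[0,0,0],"rot":[0,0,0]},
  {"offset":[0,0,0],"rot":[0,0,0]},
  {"offset":[0,0,0],"rot":[0,0,0]},
  {"offset":[0,0,0],"rot":[0,0,0]},
], hand=0.65)

```text
time: 22.05
position: [0.6466, -0.0055, 0.06]
tool_rot: [0.999, 0.045, 0.001, -0.0]
ft_force: [-0.7, -0.4, -0.5]
grip_width: 0.0544
grip_force: 0.0
```

Emit:
apply_moves([
  {"offset":[0,0,2],"rot":[0,0,0]},
  {"offset":[0,0,6],"rot":[0,0,0]},
  {"offset":[0,0,10],"rot":[0,0,0]},
  {"offset":[-4,3,14],"rot":[0,0,0]},
  {"offset":[-8,7,17],"rot":[0,0,0]},
  {"offset":[-11,9,18],"rot":[0,0,0]},
  {"offset":[-11,9,18],"rot":[0,0,0]},
  {"offset":[-11,9,18],"rot":[0,0,0]},
])

```text
time: 22.85
position: [0.535, 0.0854, 0.241]
tool_rot: [0.999, 0.047, 0.001, -0.0]
ft_force: [0.4, 0.3, -0.3]
grip_width: 0.0567
grip_force: 0.0
```

```bash
python3 -c "
from h import *
for c in ('wrist','side','scene'):
    im,_=snap(c,c+'9'); print(c,[(np.round(d['centre'],3).tolist(),round(d['conf'],2)) for d in nets.spot_point(c,'hub_a')])
w,s=[cv2.imread('pics/%s9.png'%c) for c in ('wrist','side')]
f=lambda i,x,y:cv2.resize(i[y:y+110,x:x+160],(400,275),interpolation=cv2.INTER_CUBIC)
cv2.imwrite('pics/fin.png',np.hstack([cv2.resize(w[:210],(400,275)),f(s,230,150)]))"
```

```text
wrist [([0.644, -0.006, 0.017], 0.96), ([0.355, 0.078, -0.001], 0.88), ([0.637, 0.09, 0.023], 0.87), ([0.629, 0.184, 0.022], 0.85), ([0.749, -0.109, 0.003], 0.66)]
side [([0.65, -0.006, 0.023], 0.95), ([0.354, 0.071, 0.005], 0.85), ([0.361, 0.183, 0.001], 0.84), ([0.638, 0.094, 0.02], 0.73)]
scene [([0.353, 0.077, 0.0], 0.9), ([0.644, -0.006, 0.022], 0.87), ([0.359, 0.178, 0.004], 0.86), ([0.63, 0.179, 0.018], 0.63)]
```

View pics/fin.png

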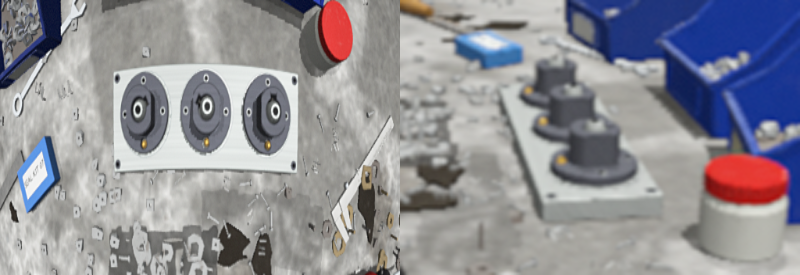

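All three hubs sit flat on the block with brass pins in their pin holes: (143,142), (207,143) and (262,143) in the wrist view. The bystanders have not moved.

```bash
python3 -c "
from rig import hand_in; print(hand_in())"
```

```text
the job is handed in; nothing more can be done
None
```

All three hubs are home on their own arbors, boss up with pins and keys engaged; bystanders were left alone, and I handed the job in at about 23 s (no verdict was returned).

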